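Refill the gravity feed hopper from the hand pan

ROBOT

A 7-joint arm with a two-finger parallel gripper is mounted at the origin on a cart in front of the work surface, level with it; the furniture and walls round the work are solid. World frame = base frame: x ahead of the robot, y to its left, z up, the work surface at z = 0. Lengths are in m, angles in rad, forces in N, time in s.
With the tool pointing down it reaches from about 0.425 to 0.875 m from the base axis. Payload 4.7 kg.
Tool frame: the origin (TCP) lies between the finger pads; the fingertips stand 25 mm ahead of it and the grasp point (between the pads) lies 6 mm ahead of it; z points along the fingers, y is the line along which they close (so a half turn about z gives the same grasp; the last joint's range is limited). The gripper opens to 85 mm and grips with 20 to 120 N. Pads are 22 mm wide; open, the fingers measure 114 mm over their backs; the gripper's body (76 mm by 85 mm) begins 54 mm behind the grasp point. The pads swing forward as they close: fully open they stand 13 mm farther back than shut.
Start: joints at [1.298, 0.321, -0.07, 1.45, 0.023, 1.371, -0.057], TCP at [0.184, -0.623, 0.256] pointing down, gripper open.
Joint ranges: [-2.86, 2.86], [-0.3, 2.09], [-1.38, 1.24], [0.06, 2.45], [-1.56, 4.7], [0.09, 2.05], [-2.69, 2.69]. Speed limits (rad/s): [2.57, 2.57, 3.14, 3.14, 3.14, 3.14, 3.14].

INTERFACE

Orientations are given as a unit quaternion [w, x, y, z].
In Python, from cell import get_state, capture, camera_params, job_done, find_in, trace gives the robot as it stands.
- The arm moves only by the tool drive_tool, never from a script. Its argument "moves" is a list of rows, each a list of 7 numbers: the opening, from -1 (shut) to 1 (fully open), then the shift along the tool's x, y, z in m, then the turn, a rotation vector about the tool's x, y, z in rad. In form: [[gripper, dx, dy, dz, wx, wy, wz], ...]. A call has 1 to 20 rows; each row shifts and turns the commanded pose from where the row before left it, along the tool's axes as they then stand; what a row does not reach is not made up. A row lasts 1/10 s, in which the tool goes at most 50 mm and 8.59 degrees, less where a joint would pass 70% of its speed; a pose out of reach is approached as far as the arm can. A call is refused whole if a number of a shift passes 0.05 or a number of a turn 0.15, either way. A call with a gripper value outside its range is refused whole. The fingers move at their own pace and stop on an object; "newtons" is the grip in N (left out, the last holds). Time passes only in rows, so rows that do not move let the fingers close. It gives the time, the measured TCP pose, the force, the opening and the grip force at its end, in the units of the state.
- get_state(): the state, without advancing time (a new reading comes with each control period).
- capture(name): name is "scene" or "top"; returns (picture, depth): 480x640x3 uint8, blue, green, red; 480x640 float32, m along the optical axis (not along the pixel's ray), 0 where there is no reading.
- camera_params(name): a dict with "intrinsics" (3x3 intrinsics, pixels), "world_from_camera" (4x4, takes a point from camera to world coordinates). Camera axes: x right, y down, z forward; pixel columns grow to the right and rows downward; lengths in m; the calibration is good to about 2 mm. A picture is of the moment at which its call begins. camera_params takes no time and is no camera call.
- job_done(): hands the job in; it is judged then, once.
Trained networks look in the newest picture that a camera, given by its name, has taken for a name from the list of things; names that differ only in an ending like _2 or _b are one class to them, and where a whole thing is asked for, a point or a joint stands for the part that bears it (a point fixed in the world has none). Each returns a list of dicts, best first, with "confidence" (0 to 1); they miss things now and then, are a little off and sometimes report something else, mostly with a low value. They report only what shows in the picture. A call takes as long as a camera call.
- find_in(camera, query): "pixel" ([column, row] in pixels, amid what is visible of it).
- trace(camera, query): "pixels" (480x640 bool, what is visible of it) and "pixel" ([column, row] in pixels, amid what is visible of it).
The state is a dict: "time": time; "qpos": joint angles; "joint_velocities": joint speeds; "tau": joint torques, N m; "eef_pos": TCP position; "tool_rot": TCP orientation; "wrist_force": force on the tool from outside, world axes, zero at the start; "ft_torque": the same for the moment, N m; "gripper_width": opening from 0.0 (shut) to 1.0 (fully open); "grasp_force": force on a finger pad.
Only numpy, scipy, OpenCV 4.12 (cv2) and the standard library are available. Lean on these libraries where they do the work, as an engineer would, in place of code of your own. Each camera call takes 0.05 s, during which the arm holds its last target. There are 200 camera calls.

TASK

Refill the feed hopper: first push its front gate fully down so that nothing can run out into the trough, then swing the lid wide open and tip all six ball knobs from the hand pan into the hopper. Set the empty pan back down on the bench, standing flat, and finally close the lid fully. Leave the tape, the tally counter and the marker pen where they are.

Things in the scene. Friction and masses are not known exactly. Their poses are not given: they have to be found in the camera images.
- hopper: Grey sheet-metal gravity feed hopper screwed to the bench: an open-topped box 214 x 208 mm, rim 160 mm high, under a flat lid, with a shallow pick trough (to x = -168 mm, 45 mm high) at its front. Origin on the bench under the box; +x to its back, -x front, +y its left (hinge side), z up; turned about z only.
- hopper_mouth (a point): Centre of the hopper's open top, at rim height (x = 5 mm, z = 160 mm in the hopper's frame, axes the same). Clear opening 202 mm along x, 200 mm along y. Inside, the floor slopes from 118 mm above the bench at the back to 35 mm at the front, where an outlet 110 mm wide and 55 mm high opens into the trough; the gate shuts it.
- gate (a joint): Sheet-aluminium guillotine gate on the hopper's front face, sliding vertically. 0 = fully down, outlet shut; grows upward in m, 0.055 at most. It starts part-way up. It stays where it is left (friction about 4 N) and can simply be pushed down, by about 3 to 6 N, to its bottom stop.
- gate_flange (a point): Centre of the top face of the gate's flange, the bent lip 30 mm deep and 80 mm wide that sticks out forwards (-x of the hopper) at the gate's top edge; push down here. It moves with the gate: 135 mm above the bench with the gate shut, more by the gate's opening. It lies at x = -122.5 mm, y = 0 in the hopper's frame; the hopper's front wall (160 mm high) is 22 mm behind it.
- lid (a joint): Flat sheet-metal lid of the hopper, 216 x 212 mm, hinged along the hopper's left rim (+y side of the hopper, hinge line parallel to its x axis). 0 = closed, grows as it opens upward and over to the left, in rad; stop at 1.9. Stiff hinge: it stays at any angle; moving it takes about 4 N at the knob.
- lid_knob (a point): Middle of the head (26 mm in diameter, 21 mm high) of the turned aluminium knob near the lid's right edge, 175 mm from the hinge line along the lid and 31 mm off it on the outside. Moves with the lid: closed, it stands upright, 194 mm above the bench and 28 mm above the lid; open, it points to the hopper's left, beyond the lid.
- lid_hinge (a point): Point on the lid's hinge line, level with the knob along the line (x = 5 mm, y = 108 mm, z = 163 mm in the hopper's frame); its axes are the hopper's.
- pan: Steel hand pan, 0.28 kg, holding the six ball knobs: flat floor 104 x 122 mm (3 mm thick), walls 42 mm high at back and sides, and an open front (-x) where the floor rises as a ramp of 23 degrees to the pouring lip. Origin under the pan's floor, z up, on the bench when the pan stands; overall x -91 to +66 mm, y -62 to +62 mm.
- pan_grip (a point): Middle of the pan's black upright grip, a plate standing over the middle of the back wall: 12 mm thick (along the pan's x), 76 mm wide, from 48 to 88 mm above the pan's underside; this point at x = 59.5 mm, z = 70 mm in the pan's frame. Pinch it across its thickness from above.
- pan_lip (a point): Middle of the pouring lip at the pan's open front: x = -90 mm, z = 22 mm in the pan's frame; the lip is 122 mm wide.
- knob1: One of the six loose black ball knobs, 32 mm in diameter, 24 g, in the pan at the start; it rolls. Origin on its small flat face, 13.5 mm from the ball's middle along its z axis.
- knob2: One of the six loose black ball knobs, 32 mm in diameter, 24 g, in the pan at the start; it rolls. Origin on its small flat face, 13.5 mm from the ball's middle along its z axis.
- knob3: One of the six loose black ball knobs, 32 mm in diameter, 24 g, in the pan at the start; it rolls. Origin on its small flat face, 13.5 mm from the ball's middle along its z axis.
- knob4: One of the six loose black ball knobs, 32 mm in diameter, 24 g, in the pan at the start; it rolls. Origin on its small flat face, 13.5 mm from the ball's middle along its z axis.
- knob5: One of the six loose black ball knobs, 32 mm in diameter, 24 g, in the pan at the start; it rolls. Origin on its small flat face, 13.5 mm from the ball's middle along its z axis.
- knob6: One of the six loose black ball knobs, 32 mm in diameter, 24 g, in the pan at the start; it rolls. Origin on its small flat face, 13.5 mm from the ball's middle along its z axis.
- tape_3: Bystander: loose roll of brown tape, 89 mm across, 48 mm high, origin under its centre.
- tally_counter: Bystander: loose round hand tally counter, 72 x 50 x 23 mm, origin under its centre.
- pen_1: Bystander: loose marker pen, 17 x 135 x 16 mm, origin under its centre.

How it is judged:
On the way, in this order (a step that is already met when the one before it is completed fails the run):
1. the gate is fully down, the lid not yet open (value of joint gate below 0.005 m and value of joint lid below 0.3 rad), for 0.2 s.
2. the lid is swung wide open (value of joint lid above 1.3 rad), for 0.2 s.
3. all six ball knobs are in the hopper behind the shut gate (x of knob1 in the frame of hopper between -0.106 and 0.106 m and y of knob1 in the frame of hopper between -0.1 and 0.1 m and z of knob1 in the frame of hopper between 0.03 and 0.165 m and x of knob2 in the frame of hopper between -0.106 and 0.106 m and y of knob2 in the frame of hopper between -0.1 and 0.1 m and z of knob2 in the frame of hopper between 0.03 and 0.165 m and x of knob3 in the frame of hopper between -0.106 and 0.106 m and y of knob3 in the frame of hopper between -0.1 and 0.1 m and z of knob3 in the frame of hopper between 0.03 and 0.165 m and x of knob4 in the frame of hopper between -0.106 and 0.106 m and y of knob4 in the frame of hopper between -0.1 and 0.1 m and z of knob4 in the frame of hopper between 0.03 and 0.165 m and x of knob5 in the frame of hopper between -0.106 and 0.106 m and y of knob5 in the frame of hopper between -0.1 and 0.1 m and z of knob5 in the frame of hopper between 0.03 and 0.165 m and x of knob6 in the frame of hopper between -0.106 and 0.106 m and y of knob6 in the frame of hopper between -0.1 and 0.1 m and z of knob6 in the frame of hopper between 0.03 and 0.165 m and value of joint gate below 0.005 m), for 0.2 s.
4. the pan stands flat on the bench again, the lid still open (angle between pan's own z axis and vertical below 0.1 rad and height (world z) of pan between -0.006 and 0.008 m and linear speed of pan below 0.02 m/s and value of joint lid above 0.8 rad), for 0.2 s.
At the end, for the whole second after the job is handed in: The gate is down within 5 mm of its stop, the lid closed to within 0.05 rad, all six ball knobs lie at rest inside the hopper, and the empty pan stands flat (within 0.1 rad) and still on the bench top (all of step 3 and value of joint lid below 0.05 rad and angle between pan's own z axis and vertical below 0.1 rad and height (world z) of pan between -0.006 and 0.008 m and linear speed of pan below 0.02 m/s and linear speed of each of knob1, knob2, knob3, knob4, knob5, knob6 below 0.03 m/s); the robot touches nothing.
It fails at once if the roll of tape is moved more than 25 mm (distance of tape_3 from where it was at the start of the episode above 0.025 m).
It fails at once if the tally counter is moved more than 25 mm (distance of tally_counter from where it was at the start of the episode above 0.025 m).
It fails at once if the marker pen is moved more than 25 mm (distance of pen_1 from where it was at the start of the episode above 0.025 m).
It also fails if it takes over 72 s, if anything falls off the work surface, if the arm or the gripper's body presses on something with over 40 N, if the wrist force passes 120 N, or if a joint passes its speed limit or range.

## Working session

There is one attempt and no reset: what is moved stays moved. The work goes in short steps, Python scripts to look and compute and a tool call to move; the robot and the scene stay as the last step left them, time stands still between calls to the robot, and variables do not carry over. Pictures are saved under pics/ and viewed, at most 13 in all, crops included, and the job is handed in when it is done.

Besides the shell and the picture viewer there is one more tool, called after "Request:" as a command line: name --pt "numbers of a row" for each row, then --argument value for the rest. drive_tool: Moves the arm, as the interface text tells. Its arguments: {"type":"object","properties":{"moves":{"type":"array","items":{"type":"array","items":{"type":"number"}}},"newtons":{"type":"number"}},"required":["moves"]}

```bash
mkdir -p pics; ls; cat > h.py <<'E'
import numpy as np, cv2
from cell import *
from scipy.spatial.transform import Rotation as R
def cloud(name,depth):
    p=camera_params(name);K=np.array(p["intrinsics"]);T=np.array(p["world_from_camera"])
    v,u=np.mgrid[:480,:640];z=depth
    P=np.stack([(u-K[0,2])/K[0,0]*z,(v-K[1,2])/K[1,1]*z,z],-1)
    W=P@T[:3,:3].T+T[:3,3]; W[depth==0]=np.nan
    return W
E
python3 - <<'E'
from h import *
s=get_state();print(s)
for c in("scene","top"):
    im,d=capture(c);cv2.imwrite(f"pics/{c}0.png",im);W=cloud(c,d);np.save(f"{c}0.npy",W)
    print(c,np.round(camera_params(c)["world_from_camera"],2).tolist())
    for q in("hopper","gate_flange","lid_knob","pan","pan_grip","pan_lip","tape_3","tally_counter","pen_1"):
        for r in find_in(c,q)[:2]:
            x,y=map(int,r["pixel"]);print(q,round(r["confidence"],2),x,y,np.round(W[y,x],3))
E
```

```text
pics
{'time': 0.0, 'qpos': array([ 1.29811248,  0.32184756, -0.07011785,  1.45167001,  0.02259171,
        1.37080252, -0.05689214]), 'joint_velocities': array([ 0.00010756, -0.00159371,  0.00105879,  0.00064714, -0.00108582,
       -0.00020844,  0.00021767]), 'tau': array([-2.55999015e-05, -4.93582249e+01, -3.82095817e-01, -3.14329755e+01,
        1.30780984e-02,  1.12782689e-02, -2.50230045e-06]), 'eef_pos': array([ 0.18370322, -0.6229894 ,  0.25521027]), 'tool_rot': array([-9.53462721e-04,  9.89731649e-01,  1.42934676e-01, -1.77918235e-04]), 'wrist_force': array([-0.36264059,  0.03316628, -0.0280093 ]), 'ft_torque': array([-0.07802079, -0.05050185, -0.01252724]), 'grasp_force': 0.0, 'gripper_width': 0.9993949568744571}
scene [[0.99, 0.06, -0.12, 0.7], [0.13, -0.59, 0.8, -1.18], [-0.02, -0.81, -0.59, 1.0], [0.0, 0.0, 0.0, 1.0]]
hopper 0.75 350 224 [0.598 0.063 0.152]
lid_knob 0.75 362 204 [0.629 0.163 0.166]
lid_knob 0.19 282 362 [ 0.461 -0.38   0.005]
pan 0.81 282 360 [ 0.459 -0.371  0.001]
pan_grip 0.87 286 367 [ 0.479 -0.411  0.025]
pan_lip 0.75 282 360 [ 0.459 -0.371  0.001]
pan_lip 0.27 352 224 [0.604 0.074 0.145]
tape_3 0.78 301 193 [0.364 0.472 0.012]
tally_counter 0.58 352 222 [0.604 0.066 0.158]
tally_counter 0.53 346 304 [ 0.609 -0.167  0.027]
pen_1 0.76 370 372 [ 0.691 -0.395  0.017]
top [[0.02, -0.99, 0.14, 0.31], [-1.0, -0.02, -0.0, 0.01], [0.0, -0.14, -0.99, 1.55], [0.0, 0.0, 0.0, 1.0]]
hopper 0.55 250 216 [0.591 0.185 0.169]
gate_flange 0.83 269 248 [0.501 0.128 0.166]
gate_flange 0.27 442 260 [ 0.49  -0.395  0.033]
lid_knob 0.98 245 208 [0.615 0.2   0.167]
pan 0.65 252 218 [0.586 0.179 0.166]
pan 0.56 449 261 [ 0.491 -0.427 -0.001]
pan_grip 0.79 447 265 [ 0.479 -0.42  -0.003]
pan_lip 0.79 443 262 [ 0.484 -0.398  0.033]
tape_3 0.72 163 287 [0.393 0.461 0.033]
tally_counter 0.75 360 223 [ 0.604 -0.143  0.025]
pen_1 0.59 433 191 [ 0.713 -0.376  0.018]
```

```bash
python3 -c "
import cv2
a=cv2.imread('pics/top0.png')[120:340,130:530];cv2.imwrite('pics/topc.png',cv2.resize(a,None,fx=2,fy=2))"
```

```text
(no output)
```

View pics/scene0.png

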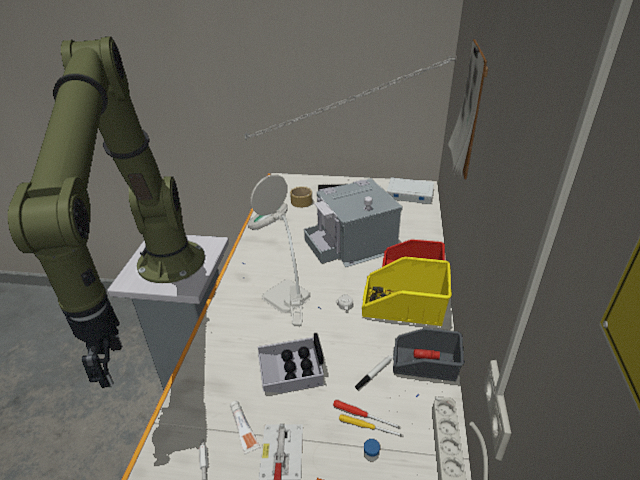

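View pics/topc.png

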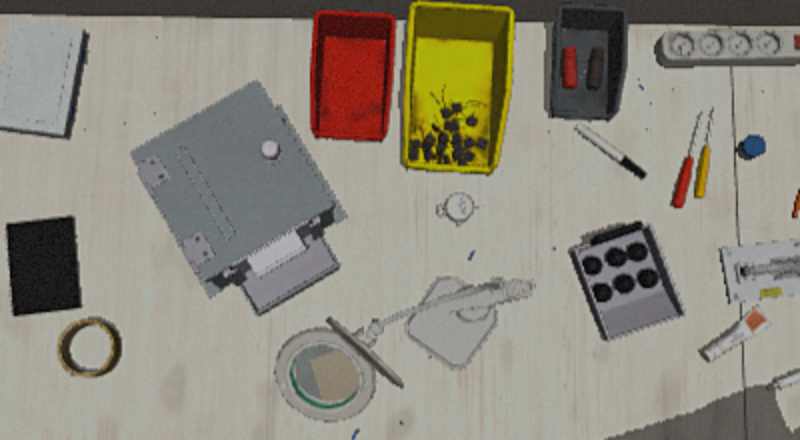

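```bash
cat >> h.py <<'E'
def rect(P):
    (c,s,a)=cv2.minAreaRect((P[:,:2]*1000).astype(np.float32)); return np.round(c,1),np.round(s,1),round(a,2)
E
python3 - <<'E'
from h import *
for c in("top","scene"):
    W=np.load(c+"0.npy").reshape(-1,3); W=W[~np.isnan(W).any(1)]
    x,y,z=W.T
    m=(abs(x-.58)<.22)&(abs(y-.19)<.2)&(z>.155)&(z<.175);
    L=W[m]; med=np.median(L[:,:2],0)
    L=L[np.linalg.norm(L[:,:2]-med,axis=1)<.17]
    print(c,"lid",rect(L),len(L),np.round(np.percentile(L[:,2],[5,50,95]),4))
    k=W[(abs(x-.62)<.05)&(abs(y-.18)<.07)&(z>.195)&(z<.22)];print("knob",k.mean(0) if len(k) else 0,len(k),k[:,2].max() if len(k) else 0)
    p=W[(x>.36)&(x<.6)&(y>-.52)&(y<-.31)&(z>.010)&(z<.05)];print("pan",rect(p),len(p))
    g=W[(x>.36)&(x<.62)&(y>-.52)&(y<-.28)&(z>.055)&(z<.1)];print("grip",rect(g),g.mean(0),len(g),g[:,2].max())
    l=W[(x>.2)&(x<.6)&(y>-.3)&(y<.16)&(z>.06)&~((y>.02)&(x>.42))]
    for i in np.arange(-.3,.2,.04):
        q=l[(l[:,1]>=i)&(l[:,1]<i+.04)]
        if len(q)>3: print("lamp y",round(i,2),len(q),np.round([q[:,0].min(),q[:,0].max(),q[:,2].min(),q[:,2].max()],3))
E
```

```text
top lid (array([597.8, 192.8]), array([254.3, 218.1]), 31.77) 5927 [0.1612 0.1663 0.1714]
knob [0.64846129 0.14157373 0.20445036] 68 0.21186317695964418
pan (array([ 486.4, -421.6]), array([220.4, 188.8]), 82.83) 1313
grip (array([ 559.4, -373.6]), array([12.3, 77.9]), 19.79) [ 0.55786268 -0.37136702  0.08384134] 121 0.09499620454584301
lamp y -0.26 38 [0.46  0.486 0.062 0.082]
lamp y -0.22 145 [0.45  0.49  0.061 0.133]
lamp y -0.18 57 [0.449 0.472 0.06  0.192]
lamp y -0.14 49 [0.438 0.457 0.187 0.219]
lamp y -0.1 48 [0.422 0.443 0.213 0.231]
lamp y -0.06 109 [0.321 0.428 0.22  0.339]
lamp y -0.02 502 [0.282 0.412 0.15  0.348]
lamp y 0.02 713 [0.273 0.408 0.141 0.342]
lamp y 0.06 617 [0.275 0.401 0.141 0.212]
lamp y 0.1 284 [0.292 0.39  0.135 0.196]
scene lid (array([598.3, 189.2]), array([257. , 224.6]), 32.01) 2495 [0.1608 0.1665 0.17  ]
knob [0.64941817 0.13569971 0.20304632] 45 0.2115910710111556
pan (array([ 457.6, -412.4]), array([219.1, 138.2]), 22.45) 2133
grip (array([ 557.9, -377. ]), array([12.5, 76.8]), 19.26) [ 0.55962343 -0.3852634   0.08039856] 184 0.0930387469471945
lamp y -0.26 51 [0.459 0.486 0.068 0.08 ]
lamp y -0.22 148 [0.448 0.489 0.06  0.143]
lamp y -0.18 102 [0.444 0.482 0.061 0.19 ]
lamp y -0.14 55 [0.436 0.457 0.18  0.215]
lamp y -0.1 39 [0.419 0.441 0.213 0.231]
lamp y -0.06 332 [0.319 0.425 0.215 0.34 ]
lamp y -0.02 865 [0.279 0.409 0.147 0.348]
lamp y 0.02 382 [0.276 0.408 0.15  0.336]
lamp y 0.06 70 [0.274 0.4   0.143 0.21 ]
```

Request:
drive_tool --pt "-1 0 0 -0.01 0 0 -0.142" --pt "-1 0 0 -0.01 0 0 -0.142" --pt "-1 0 0 -0.01 0 0 -0.142" --pt "-1 0 0 -0.01 0 0 -0.142" --pt "-1 0 0 -0.01 0 0 -0.142" --pt "-1 0 0 -0.01 0 0 -0.142" --pt "-1 0 0 -0.01 0 0 -0.142" --pt "-1 0 0 -0.01 0 0 -0.142" --pt "-1 0 0 -0.01 0 0 -0.142" --pt "-1 0 0 -0.01 0 0 -0.142" --pt "-1 0 0 -0.01 0 0 -0.142" --pt "-1 0 0 -0.01 0 0 -0.142" --pt "-1 0 0 -0.01 0 0 -0.142" --pt "-1 0 0 0 0 0 0" --newtons 30

```text
time: 2.4
eef_pos: [0.184, -0.6239, 0.388]
tool_rot: [0.001, 0.483, 0.876, -0.001]
wrist_force: [0.3, 0.2, 0.8]
gripper_width: 0.001
grasp_force: 0.0
```

```bash
cat >> h.py <<'E'
HY=np.deg2rad(32); HO=np.array([.610,.196,0])
def hop(p): return HO+R.from_euler("z",HY).apply(p)
def down(yaw): return R.from_euler("z",yaw)*R.from_quat([1,0,0,0])  # tool x at yaw, z down
def cur():
    s=get_state(); q=s["tool_rot"]; return s["eef_pos"],R.from_quat([q[1],q[2],q[3],q[0]])
def plan(targets, start=None, dec=4):
    "targets: (pos, Rot, n); prints rows in tool axes"
    p,r=start or cur(); rows=[]
    for P,Q,n in targets:
        p0,r0=p,r; dv=(r0.inv()*Q).as_rotvec()
        for i in range(1,n+1):
            pi=p0+(np.array(P)-p0)*i/n; ri=r0*R.from_rotvec(dv*i/n)
            row=np.round(np.r_[r.inv().apply(pi-p),(r.inv()*ri).as_rotvec()],dec)+0.
            rows.append(row.tolist()); p=p+r.apply(row[:3]); r=r*R.from_rotvec(row[3:])
    last=None
    for w in rows:
        if last and w==last[0]: last[1]+=1
        else:
            if last: print(last)
            last=[w,1]
    print(last)
    return p,r
E
python3 - <<'E'
from h import *
s=get_state();p,r=cur();print(s["time"],p,np.round(r.as_matrix(),3).tolist(),s["qpos"].round(2))
print(hop([-125.5e-3,0,.3]),hop([.005,-.067,.194]))
E
```

```text
2.4 [ 0.18403572 -0.62390961  0.38799619] [[-0.533, 0.846, 0.001], [0.846, 0.533, -0.003], [-0.003, -0.001, -1.0]] [ 1.46  0.31 -0.3   1.21  0.09  1.62  1.75]
[0.50356996 0.12949513 0.3       ] [0.64974483 0.14183037 0.194     ]
```

Request:
drive_tool --pt "-1 0.0032 0.0464 0 0 0 0" --pt "-1 0.0032 0.0464 0 0 0 0" --pt "-1 0.0032 0.0464 0 0 0 0" --pt "-1 0.0032 0.0464 0 0 0 0" --pt "-1 0.0032 0.0464 0 0 0 0" --pt "-1 0.0032 0.0464 0 0 0 0" --pt "-1 0.0032 0.0464 0 0 0 0" --pt "-1 0.0032 0.0464 0 0 0 0" --pt "-1 0.0032 0.0464 0 0 0 0" --pt "-1 0.0032 0.0464 0 0 0 0" --pt "-1 0.0437 0.0205 0 0 0 0" --pt "-1 0.0437 0.0205 0 0 0 0" --pt "-1 0.0437 0.0205 0 0 0 0" --pt "-1 0.0437 0.0205 0 0 0 0" --pt "-1 0.0437 0.0205 0 0 0 0" --pt "-1 0.0437 0.0205 0 0 0 0" --pt "-1 0.0437 0.0205 0 0 0 0" --pt "-1 0.0437 0.0205 0 0 0 0" --pt "-1 0.0437 0.0205 0 0 0 0" --pt "-1 0.0437 0.0205 0 0 0 0"

```text
time: 4.4
eef_pos: [0.4992, 0.1316, 0.386]
tool_rot: [0.0, 0.485, 0.874, -0.0]
wrist_force: [2.6, -0.1, -0.1]
gripper_width: 0.002
grasp_force: 0.0
```

```bash
python3 - <<'E'
from h import *
p,r=cur();print(p,get_state()["qpos"].round(2))
plan([(hop([-.1255,0,.388]),down(np.deg2rad(122)),2),(hop([-.1255,0,.208]),down(np.deg2rad(122)),6)])
E
```

```text
[0.49924955 0.13162138 0.38597585] [ 0.54  0.05 -0.87  1.53  0.04  1.58  0.23]
[[-0.002, 0.0013, -0.001, 0.0, 0.0005, -0.0005], 1]
[[-0.0021, 0.0012, -0.001, -0.0001, 0.0005, -0.0004], 1]
[[0.0, 0.0, 0.03, 0.0, 0.0, 0.0], 6]
```

Request:
drive_tool --pt "-1 0 0 0.03 0 0 0" --pt "-1 0 0 0.03 0 0 0" --pt "-1 0 0 0.03 0 0 0" --pt "-1 0 0 0.03 0 0 0" --pt "-1 0 0 0.03 0 0 0" --pt "-1 0 0 0.02 0 0 0" --pt "-1 0 0 0 0 0 0" --pt "-1 0 0 0 0 0 0"

```text
time: 5.2
eef_pos: [0.5, 0.1299, 0.2165]
tool_rot: [-0.0, 0.484, 0.875, -0.0]
wrist_force: [-0.3, 0.4, 0.2]
gripper_width: 0.002
grasp_force: 0.0
```

```bash
python3 - <<'E'
from h import *
p,r=cur();print(p, (R.from_euler("z",-HY).apply(p-HO)).round(4))
im,d=capture("scene");cv2.imwrite("pics/s1.png",cv2.resize(im[150:290,270:450],None,fx=4,fy=4))
W=cloud("scene",d)
x=R.from_euler("z",-HY).apply((W-HO).reshape(-1,3))
m=(x[:,0]>-.135)&(x[:,0]<-.108)&(abs(x[:,1])<.05)&(x[:,2]>.13)&(x[:,2]<.19);q=x[m];print(len(q));
for lo in np.arange(-.05,.05,.02):
    k=q[(q[:,1]>lo)&(q[:,1]<=lo+.02)]; print(round(lo,2),len(k),np.round(np.percentile(k,[10,50,90],axis=0),3).tolist() if len(k) else 0)
E
```

```text
[0.49997034 0.12989546 0.21645389] [-0.1283  0.0022  0.2165]
130
-0.05 24 [[-0.132, -0.04, 0.143], [-0.121, -0.037, 0.166], [-0.11, -0.031, 0.169]]
-0.03 42 [[-0.131, -0.029, 0.146], [-0.12, -0.025, 0.166], [-0.11, -0.015, 0.169]]
-0.01 30 [[-0.132, -0.008, 0.165], [-0.121, -0.001, 0.168], [-0.111, 0.008, 0.169]]
0.01 24 [[-0.132, 0.013, 0.165], [-0.122, 0.021, 0.167], [-0.112, 0.028, 0.169]]
0.03 10 [[-0.132, 0.032, 0.165], [-0.123, 0.034, 0.166], [-0.114, 0.04, 0.168]]
```

View pics/s1.png

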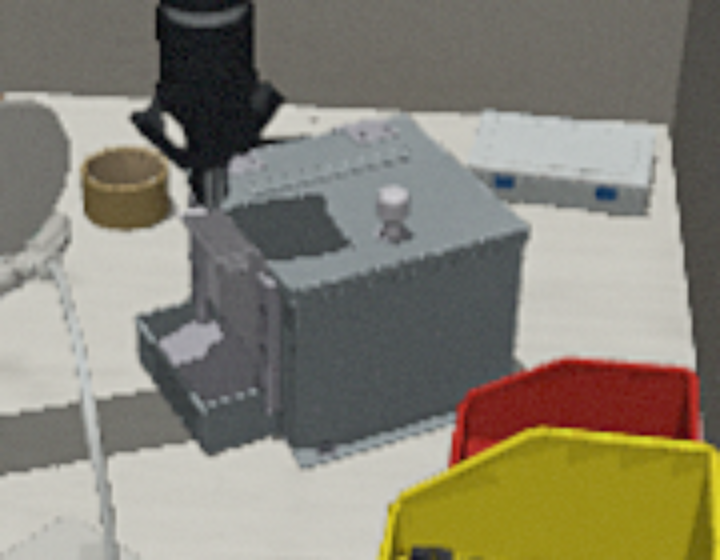

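Request:
drive_tool --pt "-1 0 0.002 0.012 0 0 0" --pt "-1 0 0.001 0.008 0 0 0" --pt "-1 0 0 0.005 0 0 0" --pt "-1 0 0 0.005 0 0 0" --pt "-1 0 0 0.005 0 0 0" --pt "-1 0 0 0.005 0 0 0" --pt "-1 0 0 0.005 0 0 0" --pt "-1 0 0 0.005 0 0 0" --pt "-1 0 0 0.005 0 0 0" --pt "-1 0 0 0.003 0 0 0" --pt "-1 0 0 0 0 0 0"

```text
time: 6.35
eef_pos: [0.5027, 0.1316, 0.16]
tool_rot: [0.0, 0.483, 0.875, -0.001]
wrist_force: [-6.9, -2.1, 16.6]
gripper_width: 0.0
grasp_force: 8.3
```

```bash
python3 - <<'E'
from h import *
p,r=cur(); D=down(np.deg2rad(122))
print(get_state()["wrist_force"])
p[2]=.158
st=plan([(p+[0,0,.1],D,4),([.650,.141,.258],D,5),([.650,.141,.201],D,4)],(p,r),3)
E
```

```text
[-6.86928449 -2.13012864 16.5785567 ]
[[0.0, 0.0, -0.025, 0.0, 0.0, 0.001], 1]
[[0.0, 0.0, -0.025, 0.0, 0.001, 0.001], 1]
[[0.0, 0.0, -0.025, -0.001, 0.0, 0.001], 1]
[[0.0, 0.0, -0.025, 0.0, 0.0, 0.001], 1]
[[-0.014, 0.026, 0.0, 0.0, 0.0, 0.0], 5]
[[0.0, 0.0, 0.014, 0.0, 0.0, 0.0], 1]
[[0.0, 0.0, 0.015, 0.0, 0.0, 0.0], 1]
[[0.0, 0.0, 0.014, 0.0, 0.0, 0.0], 2]
```

Request:
drive_tool --pt "-1 0 0 -0.025 0 0 0.001" --pt "-1 0 0 -0.025 0 0 0.001" --pt "1 0 0 -0.025 0 0 0.001" --pt "1 0 0 -0.025 0 0 0.001" --pt "1 -0.014 0.026 0 0 0 0" --pt "1 -0.014 0.026 0 0 0 0" --pt "1 -0.014 0.026 0 0 0 0" --pt "1 -0.014 0.026 0 0 0 0" --pt "1 -0.014 0.026 0 0 0 0" --pt "1 0 0 0 0 0 0" --pt "1 0 0 0 0 0 0"

```text
time: 7.45
eef_pos: [0.6498, 0.1413, 0.2569]
tool_rot: [-0.001, 0.485, 0.875, -0.0]
wrist_force: [-0.6, 0.0, 0.0]
gripper_width: 0.996
grasp_force: 0.0
```

```bash
python3 - <<'E'
from h import *
D=down(np.deg2rad(122))
print(cur()[0],get_state()["gripper_width"],get_state()["qpos"].round(2))
plan([([.650,.141,.201],D,4)],None,3)
im,d=capture("scene");cv2.imwrite("pics/s2.png",cv2.resize(im[120:290,290:450],None,fx=4,fy=4,interpolation=cv2.INTER_CUBIC))
W=cloud("scene",d);x=R.from_euler("z",-HY).apply((W-HO).reshape(-1,3))
q=x[(abs(x[:,0])<.1)&(abs(x[:,1])<.1)&(x[:,2]>.155)&(x[:,2]<.175)];print("lid z",np.median(q[:,2]))
g=x[(x[:,0]>-.14)&(x[:,0]<-.108)&(abs(x[:,1])<.035)&(x[:,2]>.12)&(x[:,2]<.19)];print("flange",len(g),np.percentile(g[:,2],[50,90,99]))
k=x[(abs(x[:,0])<.03)&(abs(x[:,1]+.067)<.03)&(x[:,2]>.18)&(x[:,2]<.207)];print("knob",len(k),np.percentile(k,[2,50,98],axis=0).round(3))
E
```

```text
[0.64975223 0.14125534 0.25686203] 0.9958468969664124 [ 0.33  0.47 -0.82  1.38  0.34  1.43  0.08]
[[0.0, 0.0, 0.014, 0.0, 0.0, 0.0], 1]
[[0.0, 0.0, 0.014, -0.001, -0.001, 0.0], 1]
[[0.0, 0.0, 0.014, 0.0, 0.0, 0.0], 1]
[[0.0, 0.0, 0.014, 0.0, -0.001, 0.0], 1]
lid z 0.16670941206735246
flange 120 [0.13571148 0.13820944 0.13903568]
knob 59 [[-0.009 -0.081  0.185]
 [ 0.002 -0.074  0.199]
 [ 0.016 -0.058  0.205]]
```

View pics/s2.png

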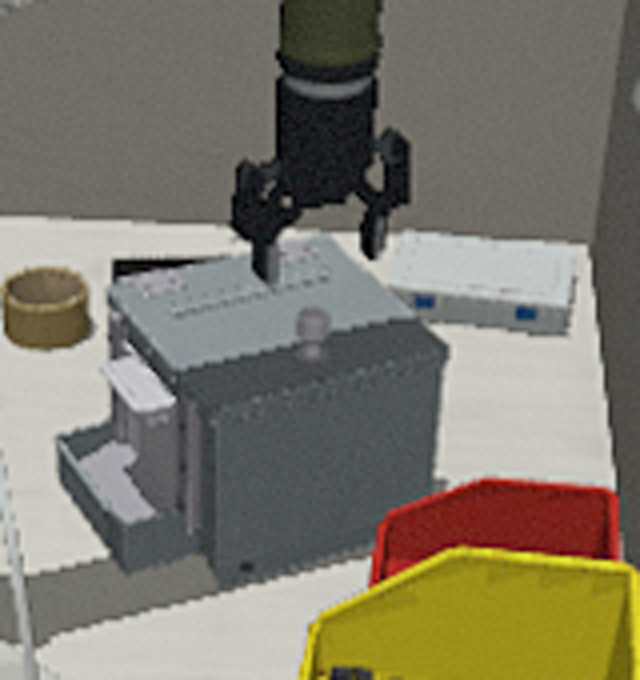

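Request:
drive_tool --pt "1 0 0 0.014 0 0 0" --pt "1 0 0 0.014 0 0 0" --pt "1 0 0 0.014 0 0 0" --pt "1 0 0 0.014 0 0 0" --pt "-1 0 0 0 0 0 0" --pt "-1 0 0 0 0 0 0" --pt "-1 0 0 0 0 0 0" --pt "-1 0 0 0 0 0 0" --pt "-1 0 0 0 0 0 0" --pt "-1 0 0 0 0 0 0" --newtons 30

```text
time: 8.5
eef_pos: [0.6481, 0.1398, 0.2034]
tool_rot: [-0.001, 0.485, 0.874, -0.002]
wrist_force: [-8.3, -3.7, 5.1]
gripper_width: 0.287
grasp_force: 29.7
```

```bash
cat >> h.py <<'E'
def arc(thetas, p0, th0, tilt=.25, base=np.deg2rad(122), off=None):
    "TCP targets along the lid arc, corrected by the offset of p0 at th0"
    def tcp(t):
        c,s=np.cos(t),np.sin(t); k=np.array([.005,.108-.175*c+.031*s,.163+.175*s+.031*c])
        ro=R.from_euler("z",HY)*R.from_euler("x",-tilt*t)*R.from_euler("z",-HY)*down(base)
        return hop(k)-ro.apply([0,0,.006]),ro
    o=p0-tcp(th0)[0]; print("offset",o.round(4))
    return [(tcp(t)[0]+o,tcp(t)[1],1) for t in thetas]
E
python3 - <<'E'
from h import *
s=get_state();p,r=cur();print(p,s["gripper_width"],s["grasp_force"],s["wrist_force"])
plan(arc(np.linspace(0,1.5,21)[1:],p,0),None,3)
E
```

```text
[0.64814472 0.13977117 0.20338995] 0.2866509613418469 29.733431361964904 [-8.26147674 -3.67325779  5.11760121]
offset [-0.0016 -0.0021  0.0034]
[[0.003, 0.0, -0.013, -0.005, -0.018, -0.001], 1]
[[0.004, 0.0, -0.013, 0.0, -0.019, 0.0], 1]
[[0.004, 0.0, -0.012, 0.0, -0.019, 0.0], 1]
[[0.005, 0.0, -0.013, 0.0, -0.018, 0.0], 1]
[[0.006, 0.0, -0.012, 0.0, -0.019, 0.0], 2]
[[0.007, 0.0, -0.011, 0.0, -0.019, 0.0], 1]
[[0.008, 0.0, -0.011, 0.0, -0.018, 0.0], 1]
[[0.008, 0.0, -0.01, 0.0, -0.019, 0.0], 1]
[[0.009, 0.0, -0.011, 0.0, -0.019, 0.0], 1]
[[0.01, 0.0, -0.009, 0.0, -0.019, 0.0], 1]
[[0.01, 0.0, -0.009, 0.0, -0.018, 0.0], 1]
[[0.01, 0.0, -0.008, 0.0, -0.019, 0.0], 1]
[[0.011, 0.0, -0.008, 0.0, -0.019, 0.0], 1]
[[0.011, 0.0, -0.007, 0.0, -0.019, 0.0], 1]
[[0.012, 0.0, -0.007, 0.0, -0.018, 0.0], 1]
[[0.012, 0.0, -0.006, 0.0, -0.019, 0.0], 1]
[[0.012, 0.0, -0.005, 0.0, -0.019, 0.0], 1]
[[0.013, 0.0, -0.005, 0.0, -0.019, 0.0], 1]
[[0.013, 0.0, -0.003, 0.0, -0.018, 0.0], 1]
```

Request:
drive_tool --pt "-1 0.003 -0.002 -0.013 0 -0.018 0" --pt "-1 0.004 0 -0.013 0 -0.019 0" --pt "-1 0.004 0 -0.012 0 -0.019 0" --pt "-1 0.005 0 -0.013 0 -0.018 0" --pt "-1 0.006 0 -0.012 0 -0.019 0" --pt "-1 0.006 0 -0.012 0 -0.019 0" --pt "-1 0.007 0 -0.011 0 -0.019 0" --pt "-1 0.008 0 -0.011 0 -0.018 0"

```text
time: 9.3
eef_pos: [0.6223, 0.1811, 0.2969]
tool_rot: [0.066, 0.484, 0.872, -0.037]
wrist_force: [0.9, -4.2, -1.4]
gripper_width: 0.292
grasp_force: 30.0
```

```bash
python3 - <<'E'
from h import *
s=get_state();p,r=cur();print(p,s["gripper_width"],s["grasp_force"],s["wrist_force"],s["qpos"].round(2))
arc([0],p,.6)
E
```

```text
[0.62232908 0.18110804 0.29688799] 0.2919354494083899 30.01165032852441 [ 0.92606935 -4.19682121 -1.38908249] [ 0.22  0.38 -0.82  1.41  0.43  1.47 -0.05]
offset [-0.0015 -0.0022  0.0036]
```

Tracking well (lid ≈0.6 rad); continue.

Request:
drive_tool --pt "-1 0.008 0 -0.01 0 -0.019 0" --pt "-1 0.009 0 -0.011 0 -0.019 0" --pt "-1 0.01 0 -0.009 0 -0.019 0" --pt "-1 0.01 0 -0.009 0 -0.018 0" --pt "-1 0.01 0 -0.008 0 -0.019 0" --pt "-1 0.011 0 -0.008 0 -0.019 0" --pt "-1 0.011 0 -0.007 0 -0.019 0" --pt "-1 0.012 0 -0.007 0 -0.018 0" --pt "-1 0.012 0 -0.006 0 -0.019 0" --pt "-1 0.012 0 -0.005 0 -0.019 0" --pt "-1 0.013 0 -0.005 0 -0.019 0" --pt "-1 0.013 0 -0.003 0 -0.018 0" --pt "-1 0.002 0 0 0 0 0" --pt "-1 0 0 0 0 0 0"

```text
time: 10.7
eef_pos: [0.5414, 0.3115, 0.3495]
tool_rot: [0.163, 0.475, 0.86, -0.088]
wrist_force: [-1.8, 1.1, 7.3]
gripper_width: 0.29
grasp_force: 30.7
```

```bash
python3 - <<'E'
from h import *
s=get_state();p,r=cur();print(p,s["gripper_width"],s["grasp_force"],s["wrist_force"],s["qpos"].round(2))
arc([0],p,1.5); print(R.from_euler("z",-HY).apply(p-HO))
E
```

```text
[0.54143893 0.31145028 0.34947025] 0.2900026186271537 30.72584119916428 [-1.81903895  1.14159322  7.27802898] [-0.12  0.36 -0.85  1.37  0.62  1.66 -0.38]
offset [-0.0046  0.0036  0.0041]
[0.00303624 0.13423922 0.34947025]
```

```bash
python3 - <<'E'
from h import *
p,r=cur(); p1=p-r.apply([0,0,.15]);D=down(np.deg2rad(109.5));print(p1)
m=np.array([.57,.30,.49])
st=plan([(p1,r,5)],None,3)
D2=down(np.deg2rad(122))
st=plan([(m,D2,3)],st,3)
print("--");st=plan([([.5585,-.3755,.40],D2,15)],st,3)
print("--");st=plan([([.5585,-.3755,.20],D,6)],st,3)
print(st[0])
E
```

```text
[0.51187835 0.35725531 0.48921313]
[[0.0, 0.0, -0.03, 0.0, 0.0, 0.0], 5]
[[-0.025, 0.006, 0.009, 0.002, 0.124, 0.001], 1]
[[-0.026, 0.006, 0.007, 0.001, 0.124, 0.001], 1]
[[-0.026, 0.007, 0.003, 0.002, 0.124, 0.001], 1]
--
[[-0.038, -0.025, 0.006, 0.0, 0.0, 0.0], 1]
[[-0.038, -0.024, 0.006, 0.0, 0.0, 0.0], 1]
[[-0.037, -0.025, 0.006, 0.0, 0.0, 0.0], 1]
[[-0.038, -0.024, 0.006, 0.0, 0.0, 0.0], 1]
[[-0.038, -0.025, 0.006, 0.0, 0.0, 0.0], 1]
[[-0.038, -0.024, 0.006, 0.0, 0.0, 0.0], 1]
[[-0.037, -0.025, 0.006, 0.0, 0.0, 0.0], 1]
[[-0.038, -0.024, 0.006, 0.0, 0.0, 0.0], 1]
[[-0.038, -0.025, 0.006, 0.0, 0.0, 0.0], 1]
[[-0.038, -0.024, 0.006, 0.0, 0.0, 0.0], 1]
[[-0.037, -0.025, 0.006, 0.0, 0.0, 0.0], 1]
[[-0.038, -0.025, 0.006, 0.0, 0.0, 0.0], 1]
[[-0.038, -0.024, 0.006, 0.0, 0.0, 0.0], 1]
[[-0.038, -0.025, 0.006, 0.0, 0.0, 0.0], 1]
[[-0.037, -0.024, 0.006, 0.0, 0.0, 0.0], 1]
--
[[0.0, 0.0, 0.033, 0.0, 0.0, 0.036], 1]
[[0.0, 0.0, 0.034, 0.0, 0.0, 0.037], 1]
[[0.0, 0.0, 0.033, 0.0, 0.0, 0.036], 1]
[[0.0, 0.0, 0.033, 0.0, 0.0, 0.037], 1]
[[0.0, 0.0, 0.034, 0.0, 0.0, 0.036], 1]
[[0.0, 0.0, 0.033, 0.0, 0.0, 0.037], 1]
[ 0.55837865 -0.37510141  0.19985469]
```

Request:
drive_tool --pt "1 0 0 0 0 0 0" --pt "1 0 0 0 0 0 0" --pt "1 0 0 0 0 0 0" --pt "1 0 0 -0.03 0 0 0" --pt "1 0 0 -0.03 0 0 0" --pt "1 0 0 -0.03 0 0 0" --pt "1 0 0 -0.03 0 0 0" --pt "1 0 0 -0.03 0 0 0" --pt "1 -0.025 0.006 0.009 0.002 0.124 0.001" --pt "1 -0.026 0.006 0.007 0.001 0.124 0.001" --pt "1 -0.026 0.007 0.003 0.002 0.124 0.001" --pt "1 0 0 0 0 0 0"

```text
time: 11.9
eef_pos: [0.5801, 0.2874, 0.4856]
tool_rot: [-0.0, 0.494, 0.869, -0.003]
wrist_force: [0.6, -1.2, -0.7]
gripper_width: 1.001
grasp_force: 0.0
```

Request:
drive_tool --pt "1 -0.038 -0.025 0.006 0 0 0" --pt "1 -0.038 -0.025 0.006 0 0 0" --pt "1 -0.038 -0.025 0.006 0 0 0" --pt "1 -0.038 -0.025 0.006 0 0 0" --pt "1 -0.038 -0.025 0.006 0 0 0" --pt "1 -0.038 -0.024 0.006 0 0 0" --pt "1 -0.038 -0.024 0.006 0 0 0" --pt "1 -0.038 -0.024 0.006 0 0 0" --pt "1 -0.038 -0.024 0.006 0 0 0" --pt "1 -0.038 -0.024 0.006 0 0 0" --pt "1 -0.038 -0.025 0.006 0 0 0" --pt "1 -0.038 -0.025 0.006 0 0 0" --pt "1 -0.037 -0.024 0.006 0 0 0" --pt "1 -0.037 -0.024 0.006 0 0 0" --pt "1 -0.037 -0.024 0.006 0 0 0" --pt "1 0 0 0 0 0 0"

```text
time: 13.5
eef_pos: [0.5558, -0.3879, 0.3958]
tool_rot: [-0.002, 0.492, 0.871, -0.004]
wrist_force: [-0.3, -0.5, -0.8]
gripper_width: 0.999
grasp_force: 0.0
```

```bash
python3 - <<'E'
from h import *
print(cur()[0],get_state()["qpos"].round(2));D=down(np.deg2rad(109.5))
st=plan([([.5585,-.3755,.16],D,6)],None,3)
im,d=capture("top");cv2.imwrite("pics/t3.png",cv2.resize(im[130:330,140:480],None,fx=2.3,fy=2.3))
W=cloud("top",d);np.save("top1.npy",W)
x=R.from_euler("z",-HY).apply((W-HO).reshape(-1,3))
q=x[(abs(x[:,0])<.08)&(x[:,1]>.05)&(x[:,1]<.16)&(x[:,2]>.2)];print("lid",len(q),np.percentile(q,[2,50,98],axis=0).round(3))
im,d=capture("scene");W=cloud("scene",d).reshape(-1,3)
x=R.from_euler("z",-HY).apply(W-HO)
q=x[(abs(x[:,0])<.08)&(x[:,1]>.05)&(x[:,1]<.16)&(x[:,2]>.18)&(x[:,2]<.4)];print("lid",len(q),np.percentile(q,[2,50,98],axis=0).round(3),"dy/dz",np.polyfit(q[:,2],q[:,1],1))
g=W[(W[:,0]>.45)&(W[:,0]<.62)&(W[:,1]>-.47)&(W[:,1]<-.28)&(W[:,2]>.055)&(W[:,2]<.1)];print("grip",rect(g))
E
```

```text
[ 0.55580186 -0.38792513  0.39580568] [ 0.97  0.43 -0.63  1.1   0.26  1.69  0.96]
[[0.002, 0.002, 0.039, -0.002, 0.0, 0.034], 1]
[[0.001, 0.002, 0.04, -0.001, 0.0, 0.033], 1]
[[0.002, 0.001, 0.039, -0.002, 0.0, 0.034], 1]
[[0.001, 0.002, 0.039, -0.001, 0.001, 0.034], 1]
[[0.002, 0.001, 0.039, -0.002, 0.0, 0.034], 1]
[[0.002, 0.001, 0.04, -0.001, 0.0, 0.033], 1]
lid 520 [[-0.076  0.087  0.34 ]
 [ 0.002  0.097  0.375]
 [ 0.074  0.139  0.381]]
lid 1712 [[-0.044  0.09   0.185]
 [ 0.016  0.103  0.284]
 [ 0.078  0.111  0.377]] dy/dz [-0.0594477   0.11943022]
grip (array([ 558.3, -378.2]), array([12.6, 76. ]), 19.23)
```

View pics/t3.png

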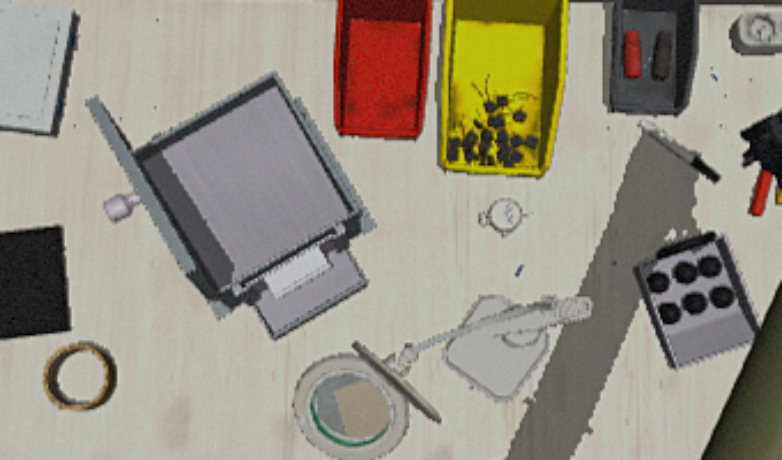

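Request:
drive_tool --pt "1 0.002 0.002 0.039 -0.002 0 0.034" --pt "1 0.001 0.002 0.04 -0.001 0 0.033" --pt "1 0.002 0.001 0.039 -0.002 0 0.034" --pt "1 0.001 0.002 0.039 -0.001 0 0.034" --pt "1 0.002 0.001 0.039 -0.002 0 0.034" --pt "1 0.002 0.001 0.04 -0.001 0 0.033" --pt "1 0 0 0 0 0 0" --pt "1 0 0 0 0 0 0"

```text
time: 14.4
eef_pos: [0.5633, -0.3653, 0.1647]
tool_rot: [0.002, 0.571, 0.821, 0.002]
wrist_force: [0.7, -0.0, 1.7]
gripper_width: 1.001
grasp_force: 0.0
```

```bash
python3 - <<'E'
from h import *
p,r=cur();print(p,get_state()["qpos"].round(2));D=down(np.deg2rad(109.4))
st=plan([([.5585,-.376,.077],D,6)],None,3)
E
```

```text
[ 0.56331221 -0.36533638  0.16467277] [ 0.98  0.48 -0.59  1.49  0.27  1.25  0.71]
[[-0.001, -0.001, 0.015, 0.001, 0.0, 0.003], 1]
[[-0.002, -0.002, 0.014, 0.001, 0.001, 0.002], 1]
[[-0.001, -0.001, 0.015, 0.001, 0.0, 0.003], 1]
[[-0.002, -0.002, 0.014, 0.001, 0.0, 0.003], 1]
[[-0.001, -0.001, 0.015, 0.001, 0.0, 0.003], 1]
[[-0.001, -0.001, 0.015, 0.0, 0.001, 0.002], 1]
```

Request:
drive_tool --pt "1 -0.001 -0.001 0.015 0.001 0 0.003" --pt "1 -0.002 -0.002 0.014 0.001 0.001 0.002" --pt "1 -0.001 -0.001 0.015 0.001 0 0.003" --pt "1 -0.002 -0.002 0.014 0.001 0 0.003" --pt "1 -0.001 -0.001 0.015 0.001 0 0.003" --pt "1 -0.001 -0.001 0.015 0 0.001 0.002" --pt "1 0 0 0 0 0 0" --pt "-1 0 0 0 0 0 0" --pt "-1 0 0 0 0 0 0" --pt "-1 0 0 0 0 0 0" --pt "-1 0 0 0 0 0 0" --pt "-1 0 0 0 0 0 0" --pt "-1 0 0 0 0 0 0" --newtons 80

```text
time: 15.7
eef_pos: [0.5579, -0.3776, 0.0764]
tool_rot: [0.0, 0.579, 0.815, -0.0]
wrist_force: [-2.6, 0.4, 3.3]
gripper_width: 0.131
grasp_force: 79.1
```

```bash
python3 - <<'E'
from h import *
s=get_state();p,r=cur();print(p,s["gripper_width"],s["grasp_force"],s["wrist_force"],s["qpos"].round(2),r.as_matrix().round(3).tolist())
# pan frame: grip at (59.5,0,70+?) ; TCP in pan frame
D=down(np.deg2rad(122))
HOLD=.42
# lip target over hopper: hopper (.04,-.015), pan yaw=HY ; TCP relative to pan origin: (.0595,0,.076)
lip=hop([.045,-.015,.26]); tcp=lip+R.from_euler("z",HY).apply([.1495,0,.054]); print("tcp over hopper",tcp)
up=p+[0,0,.30]
st=plan([(up,r,10)],None,3)
print('--');st=plan([(tcp+[0,0,.08],D,18)],st,3);print(st[0])
E
```

```text
[ 0.55787264 -0.37758891  0.07640665] 0.13109442743263364 79.11200881004333 [-2.56264851  0.4005675   3.26437835] [ 0.97  0.57 -0.55  1.56  0.32  1.11  0.67] [[-0.33, 0.944, -0.0], [0.944, 0.33, -0.001], [-0.001, -0.0, -1.0]]
tcp over hopper [0.78289414 0.28634858 0.314     ]
[[0.0, 0.0, -0.03, 0.0, 0.0, 0.0], 10]
--
[[0.031, 0.024, -0.001, 0.0, 0.0, -0.012], 1]
[[0.03, 0.024, -0.001, 0.0, 0.0, -0.013], 1]
[[0.03, 0.025, -0.001, 0.0, 0.0, -0.012], 2]
[[0.029, 0.025, -0.001, 0.0, 0.0, -0.013], 1]
[[0.03, 0.026, -0.001, 0.0, 0.0, -0.012], 1]
[[0.028, 0.026, -0.001, 0.0, 0.0, -0.013], 1]
[[0.029, 0.027, -0.001, 0.0, 0.0, -0.012], 1]
[[0.028, 0.027, -0.001, 0.0, 0.0, -0.012], 1]
[[0.028, 0.027, -0.001, 0.0, 0.0, -0.013], 1]
[[0.027, 0.028, -0.001, 0.0, 0.0, -0.012], 1]
[[0.028, 0.027, -0.001, 0.0, 0.0, -0.012], 1]
[[0.026, 0.029, -0.001, 0.0, 0.0, -0.013], 1]
[[0.027, 0.028, -0.001, 0.0, 0.001, -0.012], 1]
[[0.026, 0.029, -0.001, 0.0, 0.0, -0.013], 1]
[[0.026, 0.029, -0.001, -0.001, 0.0, -0.012], 1]
[[0.025, 0.03, -0.001, 0.0, 0.0, -0.012], 1]
[[0.025, 0.03, -0.001, 0.0, 0.0, -0.013], 1]
[0.78320435 0.28641245 0.39395268]
```

Request:
drive_tool --pt "-1 0 0 -0.01 0 0 0" --pt "-1 0 0 -0.02 0 0 0" --pt "-1 0 0 -0.025 0 0 -0.01" --pt "-1 0 0 -0.025 0 0 -0.022" --pt "-1 0 0 -0.025 0 0 -0.022" --pt "-1 0 0 -0.025 0 0 -0.022" --pt "-1 0 0 -0.025 0 0 -0.022" --pt "-1 0 0 -0.025 0 0 -0.022" --pt "-1 0 0 -0.025 0 0 -0.022" --pt "-1 0 0 -0.025 0 0 -0.022" --pt "-1 0 0 -0.025 0 0 -0.022" --pt "-1 0 0 -0.025 0 0 -0.022" --pt "-1 0 0 -0.015 0 0 -0.01" --pt "-1 0 0 -0.005 0 0 0" --pt "-1 0 0 0 0 0 0"

```text
time: 17.2
eef_pos: [0.5583, -0.3768, 0.3757]
tool_rot: [0.0, 0.487, 0.874, 0.0]
wrist_force: [-1.1, 0.1, -5.3]
gripper_width: 0.13
grasp_force: 78.1
```

```bash
python3 - <<'E'
from h import *
s=get_state();p,r=cur();print(p,s["gripper_width"],s["grasp_force"],s["wrist_force"],s["ft_torque"],s["qpos"].round(2))
im,d=capture("scene");cv2.imwrite("pics/s4.png",cv2.resize(im[150:400,190:470],None,fx=2.3,fy=2.3))
t=hop([.125,-.015,.376]);print("tool delta",r.inv().apply(t-p)/15.8,(r.inv()*down(np.deg2rad(122))).as_rotvec())
E
```

```text
[ 0.55827024 -0.37675087  0.37574933] 0.13017713164944777 78.10791492462158 [-1.10650936  0.06427871 -5.25167606] [ 0.15632831 -0.19946825 -0.04662172] [ 0.99  0.42 -0.64  1.16  0.25  1.64  0.96]
tool delta [2.81799331e-02 2.97821189e-02 1.69241492e-06] [ 6.05185198e-04  1.78138456e-05 -4.10473776e-03]
```

View pics/s4.png

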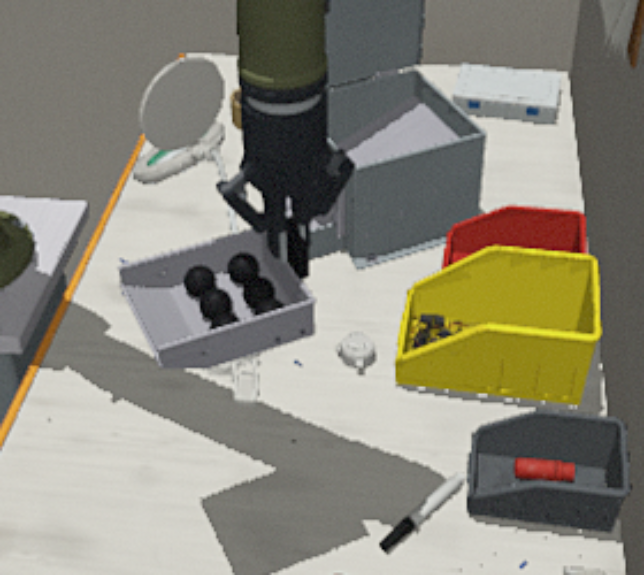

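The pan is held level at crop (220,300) with all the balls in it. Carry it to the hopper.

Request:
drive_tool --pt "-1 0.008 0.009 0 0 0 0" --pt "-1 0.017 0.018 0 0 0 0" --pt "-1 0.028 0.03 0 0 0 0" --pt "-1 0.028 0.03 0 0 0 0" --pt "-1 0.028 0.03 0 0 0 0" --pt "-1 0.028 0.03 0 0 0 0" --pt "-1 0.028 0.03 0 0 0 0" --pt "-1 0.028 0.03 0 0 0 0" --pt "-1 0.028 0.03 0 0 0 0" --pt "-1 0.028 0.03 0 0 0 0" --pt "-1 0.028 0.03 0 0 0 0" --pt "-1 0.028 0.03 0 0 0 0" --pt "-1 0.028 0.03 0 0 0 0" --pt "-1 0.028 0.03 0 0 0 0" --pt "-1 0.028 0.03 0 0 0 0" --pt "-1 0.028 0.028 0 0 0 0" --pt "-1 0.017 0.018 0 0 0 0" --pt "-1 0.008 0.009 0 0 0 0" --pt "-1 0 0 0 0 0 0"

```text
time: 19.15
eef_pos: [0.7259, 0.2499, 0.374]
tool_rot: [-0.001, 0.485, 0.875, -0.0]
wrist_force: [0.1, -0.5, -4.7]
gripper_width: 0.126
grasp_force: 78.3
```

```bash
python3 - <<'E'
from h import *
s=get_state();p,r=cur();print(p,R.from_euler("z",-HY).apply(p-HO),s["gripper_width"],s["grasp_force"],s["wrist_force"],s["qpos"].round(2))
im,d=capture("top");cv2.imwrite("pics/t5.png",cv2.resize(im[130:330,150:400],None,fx=2.5,fy=2.5))
D=down(np.deg2rad(122))
def tilt(a): return R.from_euler("z",HY)*R.from_euler("y",-a)*R.from_euler("z",-HY)*D
print("lip",[ (R.from_euler("z",-HY).apply(p+r.apply([0,-.1495,.054])-HO)).round(3)])
t=hop([.125,-.015,.335])
st=plan([(t,tilt(.3),6)],None,3);print("--")
st=plan([(t,tilt(1.0),12)],st,3)
E
```

```text
[0.72588318 0.24993708 0.37403372] [ 0.1268568  -0.01566749  0.37403372] 0.1261244391601291 78.33892464637756 [ 0.10083233 -0.4886433  -4.69735532] [-0.02  0.68 -0.76  0.82  0.45  1.77 -0.  ]
lip [array([-0.023, -0.016,  0.32 ])]
[[0.001, 0.0, 0.007, -0.05, 0.0, -0.001], 1]
[[0.0, -0.001, 0.006, -0.051, 0.0, 0.0], 1]
[[0.001, 0.0, 0.007, -0.05, 0.0, -0.001], 1]
[[0.0, -0.002, 0.006, -0.05, 0.0, 0.0], 1]
[[0.001, -0.001, 0.007, -0.05, 0.001, -0.001], 1]
[[0.0, -0.002, 0.006, -0.051, 0.0, 0.0], 1]
--
[[0.0, 0.0, 0.0, -0.058, 0.0, 0.0], 1]
[[0.0, 0.0, 0.0, -0.059, 0.0, 0.0], 1]
[[0.0, 0.0, 0.0, -0.058, 0.0, 0.0], 2]
[[0.0, 0.0, 0.0, -0.059, 0.0, 0.0], 1]
[[0.0, 0.0, 0.0, -0.058, 0.0, 0.0], 3]
[[0.0, 0.0, 0.0, -0.059, 0.0, 0.0], 1]
[[0.0, 0.0, 0.0, -0.058, 0.0, 0.0], 2]
[[0.0, 0.0, 0.0, -0.059, 0.0, -0.001], 1]
```

View pics/t5.png

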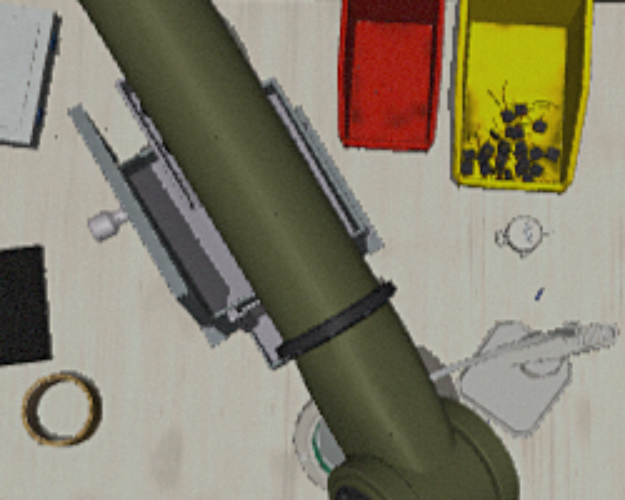

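Request:
drive_tool --pt "-1 0 0 0.007 -0.05 0 0" --pt "-1 0 0 0.006 -0.05 0 0" --pt "-1 0 0 0.007 -0.05 0 0" --pt "-1 0 -0.002 0.006 -0.05 0 0" --pt "-1 0 -0.001 0.007 -0.05 0 0" --pt "-1 0 -0.002 0.006 -0.05 0 0" --pt "-1 0 0 0 -0.04 0 0" --pt "-1 0 0 0 -0.04 0 0" --pt "-1 0 0 0 -0.04 0 0" --pt "-1 0 0 0 -0.04 0 0" --pt "-1 0 0 0 -0.04 0 0" --pt "-1 0 0 0 -0.04 0 0" --pt "-1 0 0 0 -0.04 0 0" --pt "-1 0 0 0 -0.04 0 0" --pt "-1 0 0 0 -0.05 0 0" --pt "-1 0 0 0 -0.06 0 0" --pt "-1 0 0 0 -0.06 0 0" --pt "-1 0 0 0 -0.06 0 0" --pt "-1 0 0 0 -0.06 0 0" --pt "-1 0 0 0 -0.06 0 0"

```text
time: 21.2
eef_pos: [0.7263, 0.2438, 0.3352]
tool_rot: [0.229, 0.431, 0.773, 0.405]
wrist_force: [-0.4, 1.0, -2.2]
gripper_width: 0.129
grasp_force: 79.1
```

Request:
drive_tool --pt "-1 0 0 0 0 0 0" --pt "-1 0 0 0 0 0 0" --pt "-1 0 0 0 0 0 0" --pt "-1 0 0 0 0 0 0" --pt "-1 0 0 0 0 0 0"

```text
time: 21.7
eef_pos: [0.7268, 0.2477, 0.3368]
tool_rot: [0.227, 0.43, 0.773, 0.407]
wrist_force: [-0.4, -0.1, -2.7]
gripper_width: 0.13
grasp_force: 79.2
```

```bash
python3 - <<'E'
from h import *
s=get_state();p,r=cur();print(p,s["gripper_width"],s["wrist_force"],s["qpos"].round(2))
h=lambda v:R.from_euler("z",-HY).apply(v-HO).round(3)
print("lip",h(p+r.apply([0,-.1495,.054])))
im,d=capture("scene");cv2.imwrite("pics/s6.png",cv2.resize(im[110:310,250:470],None,fx=3,fy=3))
E
```

```text
[0.72678993 0.24773643 0.33677005] 0.13013413889329345 [-0.39435255 -0.1156484  -2.65004822] [ 0.88  0.21 -1.24  1.86 -0.2   0.27  0.48]
lip [ 0.087 -0.018  0.183]
```

View pics/s6.png

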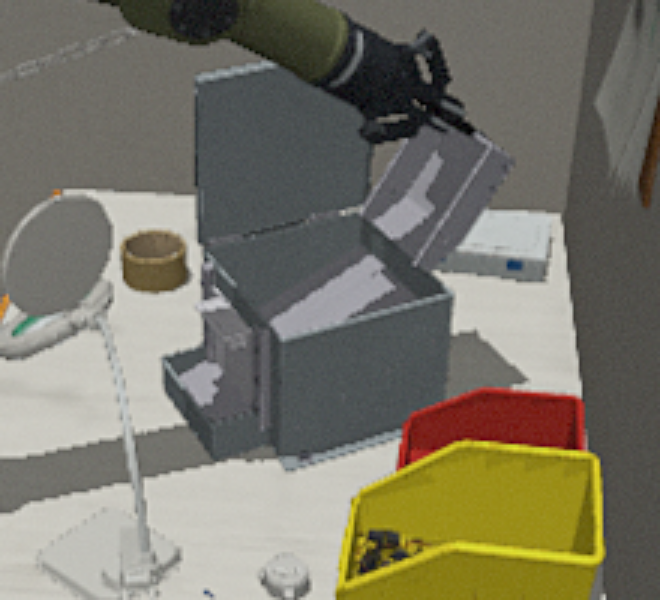

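Request:
drive_tool --pt "-1 0 0 0 0.08 0 0" --pt "-1 0 0 0 0.08 0 0" --pt "-1 0 0 0 0.08 0 0" --pt "-1 0 0 0 0.08 0 0" --pt "-1 0 0 0 0.08 0 0" --pt "-1 0 0 0 0.08 0 0" --pt "-1 0 0 -0.004 0.08 0 0" --pt "-1 0 0 -0.005 0.08 0 0" --pt "-1 0 0 -0.005 0.08 0 0" --pt "-1 0 0 -0.005 0.08 0 0" --pt "-1 0 0 -0.005 0.08 0 0" --pt "-1 0 0 -0.005 0.08 0 0" --pt "-1 0 0 -0.005 0.02 0 0" --pt "-1 0 0 -0.005 0 0 0" --pt "-1 0 0 0 0 0 0" --pt "-1 0 0 0 0 0 0"

```text
time: 23.35
eef_pos: [0.72, 0.2428, 0.3742]
tool_rot: [-0.002, 0.487, 0.874, -0.004]
wrist_force: [-0.3, 1.3, -3.2]
gripper_width: 0.132
grasp_force: 79.1
```

```bash
python3 - <<'E'
from h import *
s=get_state();p,r=cur();print(p,s["gripper_width"],s["wrist_force"],s["qpos"].round(2),r.as_matrix().round(3).tolist())
st=plan([(np.array([.558,-.377,.376]),down(np.deg2rad(122)),16)],None,3)
print("--");st=plan([([.558,-.377,.1],down(np.deg2rad(109.4)),8)],st,3)
E
```

```text
[0.71999915 0.24283526 0.37417069] 0.1315439208829336 [-0.29901693  1.26762264 -3.18522086] [-0.01  0.66 -0.74  0.85  0.44  1.76  0.  ] [[-0.526, 0.85, -0.007], [0.85, 0.526, -0.005], [-0.0, -0.008, -1.0]]
[[-0.028, -0.029, 0.0, -0.001, 0.0, 0.0], 1]
[[-0.027, -0.029, 0.0, 0.0, 0.0, -0.001], 1]
[[-0.028, -0.029, 0.0, -0.001, 0.0, 0.0], 1]
[[-0.027, -0.029, 0.0, 0.0, 0.0, 0.0], 1]
[[-0.028, -0.029, 0.001, -0.001, 0.0, 0.0], 1]
[[-0.028, -0.029, 0.0, 0.0, 0.0, -0.001], 1]
[[-0.027, -0.029, 0.0, -0.001, 0.0, 0.0], 1]
[[-0.028, -0.029, 0.0, 0.0, 0.0, 0.0], 1]
[[-0.027, -0.029, 0.0, -0.001, 0.0, -0.001], 1]
[[-0.028, -0.029, 0.0, 0.0, 0.0, 0.0], 1]
[[-0.027, -0.029, 0.0, -0.001, 0.0, 0.0], 1]
[[-0.028, -0.029, 0.0, 0.0, 0.0, 0.0], 1]
[[-0.027, -0.029, 0.0, -0.001, 0.0, -0.001], 1]
[[-0.028, -0.03, -0.001, 0.0, 0.0, 0.0], 1]
[[-0.027, -0.029, 0.0, -0.001, 0.0, 0.0], 1]
[[-0.028, -0.029, 0.0, 0.0, 0.0, -0.001], 1]
--
[[0.0, 0.0, 0.035, 0.0, 0.0, 0.028], 1]
[[0.0, 0.0, 0.034, 0.0, 0.0, 0.027], 1]
[[0.0, 0.0, 0.035, 0.0, 0.0, 0.028], 1]
[[0.0, 0.0, 0.034, 0.0, 0.0, 0.027], 1]
[[0.0, 0.0, 0.035, 0.0, 0.0, 0.028], 1]
[[0.0, 0.0, 0.034, 0.0, 0.0, 0.027], 1]
[[0.0, 0.0, 0.035, 0.0, 0.0, 0.028], 1]
[[0.0, 0.0, 0.034, 0.0, 0.0, 0.027], 1]
```

Request:
drive_tool --pt "-1 -0.028 -0.029 0 -0.001 0 0" --pt "-1 -0.027 -0.029 0 0 0 0" --pt "-1 -0.028 -0.029 0 -0.001 0 0" --pt "-1 -0.027 -0.029 0 0 0 0" --pt "-1 -0.028 -0.029 0 -0.001 0 0" --pt "-1 -0.027 -0.029 0 0 0 0" --pt "-1 -0.028 -0.029 0 -0.001 0 0" --pt "-1 -0.027 -0.029 0 0 0 0" --pt "-1 -0.028 -0.029 0 -0.001 0 0" --pt "-1 -0.027 -0.029 0 0 0 0" --pt "-1 -0.028 -0.029 0 -0.001 0 0" --pt "-1 -0.027 -0.029 0 0 0 0" --pt "-1 -0.028 -0.029 0 -0.001 0 0" --pt "-1 -0.027 -0.029 0 0 0 0" --pt "-1 -0.028 -0.029 0 0 0 0" --pt "-1 -0.027 -0.029 0 0 0 0" --pt "-1 0 0 0 0 0 0" --pt "-1 0 0 0 0 0 0"

```text
time: 25.15
eef_pos: [0.5555, -0.3771, 0.3761]
tool_rot: [-0.001, 0.488, 0.873, -0.001]
wrist_force: [-0.2, -0.1, -2.0]
gripper_width: 0.131
grasp_force: 79.7
```

Request:
drive_tool --pt "-1 0 0 0.035 0 0 0.028" --pt "-1 0 0 0.034 0 0 0.027" --pt "-1 0 0 0.035 0 0 0.028" --pt "-1 0 0 0.034 0 0 0.027" --pt "-1 0 0 0.035 0 0 0.028" --pt "-1 0 0 0.034 0 0 0.027" --pt "-1 0 0 0.033 0 0 0.028" --pt "-1 0 0 0.02 0 0 0.027" --pt "-1 0 0 0 0 0 0" --pt "-1 0 0 0 0 0 0"

```text
time: 26.15
eef_pos: [0.557, -0.3747, 0.1175]
tool_rot: [-0.0, 0.579, 0.815, -0.001]
wrist_force: [-0.3, -0.8, -1.9]
gripper_width: 0.128
grasp_force: 79.7
```

```bash
python3 - <<'E'
from h import *
s=get_state();p,r=cur();print(s["time"],p,s["gripper_width"],s["wrist_force"],r.as_matrix().round(3).tolist())
im,d=capture("top");a=im[140:310,160:330];cv2.imwrite("pics/t7.png",cv2.resize(a,None,fx=3.4,fy=3.4))
W=cloud("top",d)
for q in ("knob1","pan"):
  for t in find_in("top",q):
    x,y=map(int,t["pixel"]);print(q,round(t["confidence"],2),x,y,R.from_euler("z",-HY).apply(W[y,x]-HO).round(3))
im,d=capture("scene");W=cloud("scene",d).reshape(-1,3)
# pan floor underside height & tilt: back/side wall top rims
m=(W[:,0]>.36)&(W[:,0]<.62)&(W[:,1]>-.5)&(W[:,1]<-.28)&(W[:,2]>.01)&(W[:,2]<.07)
st=plan([([p[0],p[1],.0755],down(np.deg2rad(109.4)),5)],None,3)
E
```

```text
26.15 [ 0.55695091 -0.37470913  0.11747463] 0.1275517644298879 [-0.33500823 -0.77527017 -1.89294724] [[-0.33, 0.944, -0.001], [0.944, 0.33, -0.001], [-0.001, -0.002, -1.0]]
knob1 0.45 283 216 [-0.054 -0.085  0.087]
pan 0.73 434 252 [-0.381 -0.428  0.04 ]
[[0.0, 0.0, 0.009, 0.0, 0.001, -0.001], 1]
[[0.001, 0.0, 0.008, 0.0, 0.0, -0.001], 1]
[[0.0, 0.0, 0.009, 0.0, 0.001, 0.0], 1]
[[0.0, 0.0, 0.009, -0.001, 0.001, -0.001], 1]
[[0.001, 0.0, 0.008, 0.0, 0.0, -0.001], 1]
```

View pics/t7.png

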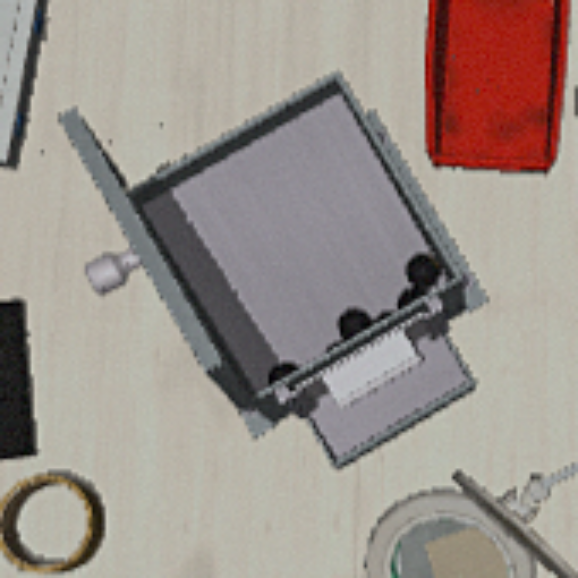

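Request:
drive_tool --pt "-1 0 0 0.009 0 0.001 -0.001" --pt "-1 0 0 0.009 0 0 -0.001" --pt "-1 0 0 0.009 0 0.001 0" --pt "-1 0 0 0.008 -0.001 0 0" --pt "-1 0 0 0.004 0 0 0" --pt "-1 0 0 0.001 0 0 0" --pt "-1 0 0 0 0 0 0"

```text
time: 27.05
eef_pos: [0.5562, -0.3759, 0.0765]
tool_rot: [-0.001, 0.579, 0.815, -0.0]
wrist_force: [-0.1, -0.6, -2.1]
gripper_width: 0.13
grasp_force: 79.8
```

Request:
drive_tool --pt "-1 0 0 0.001 0 0 0" --pt "0 0 0 0 0 0 0" --pt "0 0 0 0 0 0 0" --pt "1 0 0 0 0 0 0" --pt "1 0 0 0 0 0 0" --pt "1 0 0 0 0 0 0" --pt "1 0 0 -0.03 0 0 0" --pt "1 0 0 -0.04 0 0 0" --pt "1 0 0 -0.05 0 0 0" --pt "1 0 0 -0.05 0 0 0" --pt "1 0 0 -0.05 0 0 0" --pt "1 0 0 -0.05 0 0 0" --pt "1 0 0 -0.05 0 0 0" --pt "1 0 0 0 0 0 0" --pt "1 0 0 0 0 0 0"

```text
time: 28.55
eef_pos: [0.5575, -0.376, 0.3974]
tool_rot: [0.001, 0.579, 0.816, -0.0]
wrist_force: [0.0, -0.4, -1.3]
gripper_width: 1.004
grasp_force: 0.0
```

```bash
python3 - <<'E'
from h import *
s=get_state();p,r=cur();print(s["time"],p,s["qpos"].round(2))
im,d=capture("scene");cv2.imwrite("pics/s8.png",cv2.resize(im[150:420,220:460],None,fx=2.2,fy=2.2))
W=cloud("scene",d).reshape(-1,3)
g=W[(W[:,0]>.45)&(W[:,0]<.62)&(W[:,1]>-.47)&(W[:,1]<-.28)&(W[:,2]>.055)&(W[:,2]<.1)];print("grip",rect(g),np.percentile(g[:,2],[1,99]))
m=(W[:,0]>.42)&(W[:,0]<.55)&(W[:,1]>-.45)&(W[:,1]<-.34)&(W[:,2]<.02)
f=W[m];A=np.c_[f[:,:2],np.ones(len(f))];print("floor",len(f),np.linalg.lstsq(A,f[:,2],rcond=None)[0],np.median(f[:,2]))
# knob now: estimate from lid
m=R.from_euler("z",-HY).apply(W-HO)
q=m[(m[:,0]>-.08)&(m[:,0]<.08)&(m[:,1]>.05)&(m[:,1]<.16)&(m[:,2]>.18)&(m[:,2]<.4)];print("lid dy/dz",np.polyfit(q[:,2],q[:,1],1))
ro=R.from_euler("z",HY)*R.from_euler("x",-.375)*R.from_euler("z",-HY)*down(np.deg2rad(122))
G=np.array([.5414,.3115,.3495]); pre=G-ro.apply([0,0,.15])
D2=down(np.deg2rad(122))
st=plan([([.57,.29,.49],D2,15),(pre,ro,4)],None,3);print("--",pre)
st=plan([(G,ro,6)],st,3)
E
```

```text
28.55 [ 0.55747352 -0.3760089   0.39739545] [ 0.95  0.41 -0.6   1.12  0.23  1.68  0.75]
grip (array([ 557.4, -376.4]), array([12.5, 75.3]), 18.88) [0.05559406 0.09130826]
floor 1416 [-0.06257989 -0.03391061  0.02288662] 0.004474038472081054
lid dy/dz [-0.05764149  0.11903307]
[[0.042, 0.015, -0.006, 0.0, 0.0, -0.015], 1]
[[0.041, 0.017, -0.007, 0.0, 0.0, -0.015], 1]
[[0.041, 0.016, -0.006, 0.0, 0.0, -0.014], 1]
[[0.041, 0.018, -0.006, 0.0, 0.0, -0.015], 1]
[[0.041, 0.017, -0.006, -0.001, -0.001, -0.015], 1]
[[0.04, 0.019, -0.007, 0.0, 0.0, -0.015], 1]
[[0.04, 0.019, -0.006, 0.0, 0.0, -0.015], 1]
[[0.04, 0.02, -0.006, 0.0, 0.0, -0.014], 1]
[[0.039, 0.02, -0.007, 0.0, 0.0, -0.015], 1]
[[0.04, 0.021, -0.006, 0.0, 0.0, -0.015], 1]
[[0.039, 0.021, -0.006, 0.0, 0.0, -0.015], 1]
[[0.038, 0.022, -0.007, 0.0, 0.0, -0.015], 1]
[[0.038, 0.023, -0.006, -0.001, 0.0, -0.015], 1]
[[0.038, 0.023, -0.006, 0.0, 0.0, -0.014], 1]
[[0.038, 0.024, -0.006, 0.0, -0.001, -0.015], 1]
[[0.022, -0.003, 0.0, 0.0, -0.094, 0.0], 1]
[[0.022, -0.003, -0.002, 0.0, -0.093, 0.0], 1]
[[0.022, -0.004, -0.004, 0.0, -0.094, 0.0], 1]
[[0.021, -0.003, -0.006, 0.0, -0.094, 0.0], 1]
-- [0.51228577 0.35809251 0.48907614]
[[0.0, 0.0, 0.025, 0.0, 0.0, 0.0], 6]
```

View pics/s8.png

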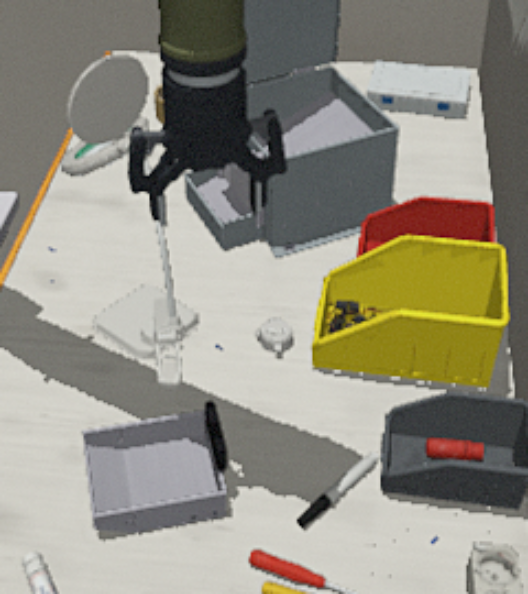

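Request:
drive_tool --pt "1 0.042 0.015 -0.006 0 0 -0.015" --pt "1 0.041 0.017 -0.007 0 0 -0.015" --pt "1 0.041 0.016 -0.006 0 0 -0.014" --pt "1 0.041 0.018 -0.006 0 0 -0.015" --pt "1 0.041 0.017 -0.006 -0.001 -0.001 -0.015" --pt "1 0.04 0.019 -0.007 0 0 -0.015" --pt "1 0.04 0.019 -0.006 0 0 -0.015" --pt "1 0.04 0.02 -0.006 0 0 -0.014" --pt "1 0.039 0.02 -0.007 0 0 -0.015" --pt "1 0.04 0.021 -0.006 0 0 -0.015" --pt "1 0.039 0.021 -0.006 0 0 -0.015" --pt "1 0.038 0.022 -0.007 0 0 -0.015" --pt "1 0.038 0.023 -0.006 -0.001 0 -0.015" --pt "1 0.038 0.023 -0.006 0 0 -0.014" --pt "1 0.038 0.024 -0.006 0 -0.001 -0.015" --pt "1 0.022 -0.003 0 0 -0.094 0" --pt "1 0.022 -0.003 -0.002 0 -0.093 0" --pt "1 0.022 -0.004 -0.004 0 -0.094 0" --pt "1 0.021 -0.003 -0.006 0 -0.094 0" --pt "1 0 0 0 0 0 0"

```text
time: 30.6
eef_pos: [0.5067, 0.3642, 0.4863]
tool_rot: [0.163, 0.47, 0.863, -0.092]
wrist_force: [-2.0, -0.2, -0.6]
gripper_width: 1.003
grasp_force: 0.0
```

Request:
drive_tool --pt "1 0 0 0 0 0 0" --pt "1 0 0 0 0 0 0"

```text
time: 30.8
eef_pos: [0.5133, 0.3571, 0.4884]
tool_rot: [0.163, 0.477, 0.859, -0.091]
wrist_force: [0.3, -1.0, -0.3]
gripper_width: 1.002
grasp_force: 0.0
```

```bash
python3 - <<'E'
from h import *
p,r=cur();print(p,get_state()["qpos"].round(2))
ro=R.from_euler("z",HY)*R.from_euler("x",-.375)*R.from_euler("z",-HY)*down(np.deg2rad(122))
G=np.array([.5414,.3115,.3495])
plan([(G,ro,6)],None,3)
E
```

```text
[0.51326219 0.35707569 0.48843346] [-0.29  0.41 -0.87  1.03  0.68  1.97 -0.36]
[[0.0, 0.0, 0.025, 0.0, 0.0, 0.0], 1]
[[0.0, 0.0, 0.025, -0.001, 0.0, -0.001], 1]
[[0.001, 0.0, 0.024, 0.0, 0.001, 0.0], 1]
[[0.0, 0.0, 0.025, 0.0, 0.0, 0.0], 1]
[[0.0, 0.0, 0.025, -0.001, 0.0, 0.0], 1]
[[0.0, 0.0, 0.025, 0.0, 0.0, -0.001], 1]
```

Request:
drive_tool --pt "1 0 0 0.025 0 0 0" --pt "1 0 0 0.025 0 0 0" --pt "1 0 0 0.025 0 0 0" --pt "1 0 0 0.025 0 0 0" --pt "1 0 0 0.025 0 0 0" --pt "1 0 0 0.025 0 0 0" --pt "1 0 0 0 0 0 0" --pt "-1 0 0 0 0 0 0" --pt "-1 0 0 0 0 0 0" --pt "-1 0 0 0 0 0 0" --pt "-1 0 0 0 0 0 0" --pt "-1 0 0 0 0 0 0" --newtons 30

```text
time: 32.0
eef_pos: [0.5411, 0.3121, 0.351]
tool_rot: [0.163, 0.476, 0.859, -0.09]
wrist_force: [-1.5, 0.1, 3.6]
gripper_width: 0.288
grasp_force: 29.7
```

```bash
python3 - <<'E'
from h import *
s=get_state();p,r=cur();print(p,s["gripper_width"],s["grasp_force"],s["wrist_force"])
plan(arc(np.linspace(1.5,0,21)[1:],p,1.5),None,3)
E
```

```text
[0.54108367 0.31209816 0.35104303] 0.2877651138011219 29.725696763489395 [-1.54389539  0.14555175  3.60664637]
offset [-0.0049  0.0043  0.0057]
[[-0.013, 0.0, 0.004, 0.001, 0.019, 0.0], 1]
[[-0.012, 0.0, 0.005, 0.0, 0.019, 0.0], 1]
[[-0.013, 0.0, 0.005, 0.0, 0.019, 0.0], 1]
[[-0.012, 0.0, 0.006, 0.0, 0.018, 0.0], 1]
[[-0.011, 0.0, 0.007, 0.0, 0.019, 0.0], 1]
[[-0.011, 0.0, 0.008, 0.0, 0.019, 0.0], 2]
[[-0.01, 0.0, 0.008, 0.0, 0.018, 0.0], 1]
[[-0.01, 0.0, 0.009, 0.0, 0.019, 0.0], 1]
[[-0.009, 0.0, 0.01, 0.0, 0.019, 0.0], 2]
[[-0.008, 0.0, 0.011, 0.0, 0.018, 0.0], 1]
[[-0.008, 0.0, 0.011, 0.0, 0.019, 0.0], 1]
[[-0.007, 0.0, 0.011, 0.0, 0.019, 0.0], 1]
[[-0.006, 0.0, 0.012, 0.0, 0.019, 0.0], 1]
[[-0.005, 0.0, 0.012, 0.0, 0.018, 0.0], 1]
[[-0.005, 0.0, 0.013, 0.0, 0.019, 0.0], 1]
[[-0.004, 0.0, 0.013, 0.0, 0.019, 0.0], 1]
[[-0.004, 0.0, 0.012, 0.0, 0.019, 0.0], 1]
[[-0.003, 0.0, 0.014, 0.0, 0.018, 0.0], 1]
```

Request:
drive_tool --pt "-1 -0.013 0 0.004 0 0.019 0" --pt "-1 -0.012 0 0.005 0 0.019 0" --pt "-1 -0.013 0 0.005 0 0.019 0" --pt "-1 -0.012 0 0.006 0 0.018 0" --pt "-1 -0.011 0 0.007 0 0.019 0" --pt "-1 -0.011 0 0.008 0 0.019 0" --pt "-1 -0.011 0 0.008 0 0.019 0" --pt "-1 -0.01 0 0.008 0 0.018 0" --pt "-1 -0.01 0 0.009 0 0.019 0" --pt "-1 -0.009 0 0.01 0 0.019 0" --pt "-1 -0.009 0 0.01 0 0.019 0" --pt "-1 -0.008 0 0.011 0 0.018 0" --pt "-1 -0.008 0 0.011 0 0.019 0" --pt "-1 0 0 0 0 0 0"

```text
time: 33.4
eef_pos: [0.626, 0.1753, 0.2871]
tool_rot: [0.058, 0.486, 0.871, -0.033]
wrist_force: [3.3, -5.0, 0.9]
gripper_width: 0.285
grasp_force: 30.5
```

```bash
python3 - <<'E'
from h import *
s=get_state();p,r=cur();print(p,s["gripper_width"],s["grasp_force"],s["wrist_force"])
h=R.from_euler("z",-HY).apply(p+r.apply([0,0,.006])-HO);th=np.arctan2(h[2]-.163,.108-h[1])-np.arctan2(.031,.175);print(h,th)
a=arc([*np.linspace(th,0,8)[1:]],np.array([.6481,.1398,.2014]),0)
plan(a,None,3)
E
```

```text
[0.62595618 0.17525858 0.28714603] 0.2853182148415005 30.484376539243385 [ 3.34516257 -5.04721123  0.92114814]
[ 0.00253392 -0.0268456   0.28119966] 0.5443862650674669
offset [-0.0016 -0.002   0.0014]
[[-0.007, 0.0, 0.011, -0.001, 0.017, -0.005], 1]
[[-0.007, 0.0, 0.013, 0.0, 0.02, 0.0], 1]
[[-0.005, 0.0, 0.012, 0.0, 0.019, 0.0], 1]
[[-0.006, 0.0, 0.013, 0.0, 0.019, 0.0], 1]
[[-0.004, 0.0, 0.013, 0.0, 0.02, 0.0], 1]
[[-0.003, 0.0, 0.014, 0.0, 0.019, 0.0], 1]
[[-0.003, 0.0, 0.013, 0.0, 0.02, 0.0], 1]
```

Request:
drive_tool --pt "-1 -0.007 0 0.011 0 0.017 0" --pt "-1 -0.007 0 0.013 0 0.02 0" --pt "-1 -0.005 0 0.012 0 0.019 0" --pt "-1 -0.006 0 0.013 0 0.019 0" --pt "-1 -0.004 0 0.013 0 0.02 0" --pt "-1 -0.003 0 0.012 0 0.019 0" --pt "-1 -0.002 0 0.011 0 0.02 0" --pt "-1 0 0 0 0 0 0" --pt "-1 0 0 0 0 0 0"

```text
time: 34.3
eef_pos: [0.6462, 0.1426, 0.2057]
tool_rot: [0.0, 0.486, 0.874, -0.001]
wrist_force: [2.7, -7.0, -1.2]
gripper_width: 0.289
grasp_force: 30.5
```

Request:
drive_tool --pt "-1 -0.001 0 0.002 0 0 0" --pt "-1 -0.001 0 0.002 0 0 0" --pt "-1 0 0 0.002 0 0 0" --pt "-1 0 0 0 0 0 0"

```text
time: 34.7
eef_pos: [0.6465, 0.1424, 0.2039]
tool_rot: [0.001, 0.485, 0.874, -0.001]
wrist_force: [-5.4, -8.5, 14.8]
gripper_width: 0.286
grasp_force: 32.0
```

Request:
drive_tool --pt "1 0 0 -0.003 0 0 0" --pt "1 0 0 0 0 0 0" --pt "1 0 0 0 0 0 0" --pt "1 0 0 0 0 0 0" --pt "1 0 0 -0.03 0 0 0" --pt "1 0 0 -0.04 0 0 0" --pt "1 0 0 -0.04 0 0 0" --pt "1 0 0 -0.04 0 0 0" --pt "1 0 0 -0.04 0 0 0" --pt "1 -0.04 -0.02 0 0 0 0" --pt "1 -0.04 -0.02 0 0 0 0" --pt "1 -0.04 -0.02 0 0 0 0" --pt "1 -0.04 -0.02 0 0 0 0" --pt "1 0 0 0 0 0 0" --pt "1 0 0 0 0 0 0"

```text
time: 36.2
eef_pos: [0.6637, -0.0369, 0.392]
tool_rot: [-0.002, 0.486, 0.874, 0.001]
wrist_force: [-0.5, 0.3, 0.8]
gripper_width: 1.003
grasp_force: 0.0
```

```bash
python3 - <<'E'
from h import *
im,d=capture("scene");W=cloud("scene",d).reshape(-1,3)
cv2.imwrite("pics/s9.png",im)
x=R.from_euler("z",-HY).apply(W-HO)
q=x[(abs(x[:,0])<.09)&(abs(x[:,1])<.09)&(x[:,2]>.15)&(x[:,2]<.18)]
A=np.c_[q[:,:2],np.ones(len(q))];print("lid",len(q),np.linalg.lstsq(A,q[:,2],rcond=None)[0],np.median(q[:,2]))
g=x[(x[:,0]>-.14)&(x[:,0]<-.108)&(abs(x[:,1])<.035)&(x[:,2]>.12)&(x[:,2]<.19)];print("flange",len(g),np.percentile(g[:,2],[50,90]) if len(g) else 0)
print(get_state()["eef_pos"],get_state()["time"])
E
```

```text
lid 1446 [0.00026907 0.00226873 0.16676536] 0.16671368978234785
flange 119 [0.13579036 0.13810891]
[ 0.66354021 -0.03461064  0.39244206] 36.25
```

View pics/s9.png

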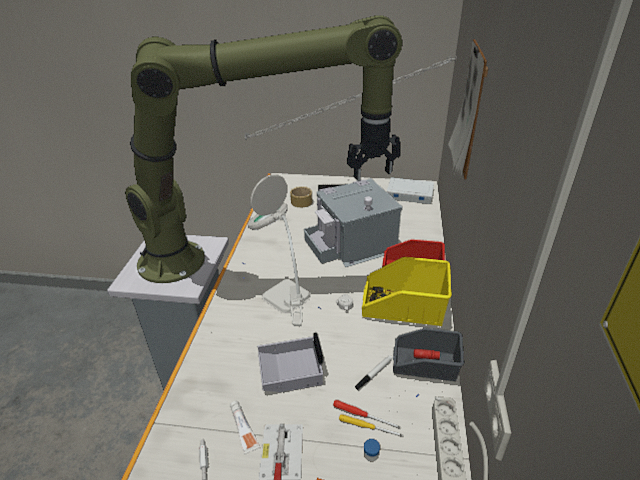

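The lid is closed (slope about 0.002), the gate is down, the empty pan stands flat at (292,362), and the arm is clear of everything.

```bash
python3 -c "
from cell import job_done;print(job_done())"
```

```text
the job is handed in; nothing more can be done
None
```

The job is handed in at about 36 s of the 72 s: gate down, lid closed, empty pan flat on the bench, and tape, counter and pen untouched; about six balls showed in the hopper before the lid closed, but the judged result was not reported back.

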